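# Balance the angle gauge on the round saddle, then rock it to the red band

### The job

Check the angle gauge on the half-round test saddle: set it gently, upright, on the crown with its base lying along the curve, let go and wait until it balances by itself, about level and at rest. Then take hold of it again and rock it on the saddle, base still touching the curve, until its swinging pointer settles in the middle of the red band, and finish while holding it there, pointer still, without letting go. Leave the other things on the table where they are.

Things in the scene. Friction and masses are not known exactly. Their poses are not given: they have to be found in the camera images.
- gauge: loose angle gauge, about 0.68 kg, 152 mm tall: steel base plate (50 along x, 124 along y, 12 thick), black round dial housing (108 across, 24 thick, centre 66 up), yellow grip block on top. Origin: centre of the base's underside; x out of the white dial face (starts within 0.5 rad of world +x), z up. Centre of mass 27 mm up: balances on the crown; each mm off centre tilts it 0.016 rad
- grip (a point): middle of the gauge's yellow grip block (22 mm along gauge x, 44 along y, from 118 to 152 mm up), 136 mm above the base's underside; take it across its 44 mm or its 22 mm
- pointer (a joint): angle (rad) of the black pointer on the dial, a pendulum that hangs plumb from the dial's centre, tip down, and settles within about a second. 0 with the gauge upright; +a when the gauge has been turned by +a about its own x (counter-clockwise for a viewer facing the dial)
- band (a joint): angle (rad, same sense as the pointer) of the middle of the red band on the dial, preset between 0.24 and 0.42; it stays where it is. The pointer is in the middle of the band when both angles are equal. The band is 8 mm (0.18 rad) wide at the pointer's tip
- pointer_tip (a point): near the tip of the black pointer, 45 mm from the dial's centre
- band_mid (a point): middle of the red band, 45 mm from the dial's centre; coincides with pointer_tip when the pointer is in the middle of the band
- saddle: fixed half-round saddle: aluminium drum, 90 mm radius, 90 long, axis level along saddle x, 20 mm above the table, in a dark foot 110 x 196 x 20 mm. Origin: on the table under the drum's middle; y across the drum, along the curve. The gauge goes on it with gauge x along saddle x (within 0.4 rad of world +x), so that it rocks in its dial plane, rolling without slip
- crown (a point): highest line of the saddle's drum, at its middle, 110 mm above the table
- flask: black drinking flask, 72 mm across, 250 tall; bystander; origin at the underside's centre
- pliers: pliers with red handles, lying, about 175 mm long; bystander
- connector: black round plug connector, 48 mm across, 65 tall; bystander
- relay: orange relay cube, 28 mm; bystander
- screwdriver: screwdriver with a blue handle, lying; bystander
- fuse_tray: yellow compartment tray, 120 by 90 by 35 mm; bystander

How it is judged:
By the outcome, as a careful person would: the job done as asked, in the order asked, and still so for the second after the job is handed in, while the arm keeps its last pose, push and grip.
It also fails if it takes over 59 s, if anything falls off the work surface, if the arm or the gripper's body presses on something with over 40 N, if the wrist force passes 120 N, or if a joint passes its speed limit or range.

### The arm

A 7-joint arm with a two-finger parallel gripper is mounted at the origin on the work surface. World frame = base frame: x ahead of the robot, y to its left, z up, the work surface at z = 0. Lengths are in m, angles in rad, forces in N, time in s.
With the tool pointing down it reaches from about 0.425 to 0.95 m from the base axis. Payload 4.7 kg.
Tool frame: the origin (TCP) lies at the very end of the fingers, on their centre line; the grasp point (between the pads) lies 19 mm behind it; z points along the fingers, y is the line along which they close (so a half turn about z gives the same grasp; the last joint's range is limited). The gripper opens to 87 mm and grips with 3 to 60 N. Pads are 19 mm wide; open, the fingers measure 117 mm over their backs; the gripper's body (75 mm by 190 mm) begins 51 mm behind the grasp point.
Start: joints at [1.186, 0.469, -0.049, 1.532, 0.024, 1.141, -0.082], TCP at [0.235, -0.633, 0.223] pointing down, gripper open.
Joint ranges: [-2.59, 2.59], [-0.33, 1.99], [-1.39, 1.29], [0.1, 2.45], [-1.04, 4.18], [0.21, 1.99], [-2.66, 2.66]. Speed limits (rad/s): [2.57, 2.57, 3.14, 3.14, 3.14, 3.14, 3.14].

### API

Orientations are given as a unit quaternion [w, x, y, z].
In Python, from workcell import movep, movel, move_j, move_gripper, wait, ik, sense, snapshot, get_calibration, MotionError, job_done, spot_in, place_of gives the robot as it stands. Calls block until the motion is done:
- movep(position, orientation): joint-space move of the TCP to a pose.
- movel(position, rotation=None, max_speed=0.15, contact_N=None): straight line of the TCP; rotation=None keeps the orientation; max_speed is the mean speed in m/s. With contact_N (N) it stops when the force on the tool has changed by that much, and returns True; else False.
- move_j(angles): joint-space move.
- move_gripper(opening, grip_force=None): finger opening in m; grip_force is the grip in N (None keeps the last); returns when the fingers have stopped.
- wait(seconds).
- ik(position, orientation): joint angles nearest the present ones, or None.
- sense(): the state.
- snapshot(name): name is "scene" or "side" or "wrist"; returns the picture (420x560x3 uint8, blue, green, red); there is no depth.
- get_calibration(name): a dict with "mtx" (3x3 intrinsics, pixels), "dist_coeffs" ([k1, k2, p1, p2, k3] as OpenCV has them; the pictures are not rectified), "world_from_camera" (4x4, takes a point from camera to world coordinates). Camera axes: x right, y down, z forward; pixel columns grow to the right and rows downward; lengths in m; the calibration is good to about 2 mm. A picture is of the moment at which its call begins: read the wrist's pose just before it. get_calibration takes no time and is no camera call; for the wrist camera it gives the pose at the moment of the call.
A pose or a line that the arm cannot do raises MotionError and nothing moves.
- job_done(): hands the job in; it is judged then, once.
Trained networks look in the newest picture that a camera, given by its name, has taken for a name from the list of things; names that differ only in an ending like _2 or _b are one class to them, and where a whole thing is asked for, a point or a joint stands for the part that bears it (a point fixed in the world has none). Each returns a list of dicts, best first, with "confidence" (0 to 1); they miss things now and then, are a little off and sometimes report something else, mostly with a low value. They report only what shows in the picture. A call takes as long as a camera call.
- spot_in(query, camera): "at" ([x, y, z] in m, in world coordinates, good to about 4 mm: the middle of the surface that is visible of it).
- place_of(query, camera): "at" ([x, y, z] in m, in world coordinates, good to about 4 mm: a listed point, or the origin of a listed thing).
The state is a dict: "clock": time; "qpos": joint angles; "qvel": joint speeds; "joint_torque": joint torques, N m; "eef_pos": TCP position; "orientation": TCP orientation; "ft_force": force on the tool from outside, world axes, zero at the start; "wrist_torque": the same for the moment, N m; "width": finger opening in m; "grip_force": force on a finger pad.
Only numpy, scipy, OpenCV 4.12 (cv2) and the standard library are available. Lean on these libraries where they do the work, as an engineer would, in place of code of your own. Each camera call takes 0.05 s, during which the arm holds its last target. There are 200 camera calls.

## Working session

There is one attempt and no reset: what is moved stays moved. The work goes in short steps, each a Python script; the robot and the scene stay as the last script left them, time stands still between calls to the robot, and variables do not carry over. Pictures are saved under pics/ and viewed, at most 10 in all, crops included, and the job is handed in when it is done.

```bash
mkdir -p pics; ls
python3 - <<'E'
from workcell import *
import cv2, numpy as np
ims=[]
for c in ("scene","side"):
    im=snapshot(c); ims.append(im)
    for q in ("gauge","grip","pointer","band","pointer_tip","band_mid","saddle","crown","flask","pliers","connector","relay","screwdriver","fuse_tray"):
        try: r=place_of(q,c)
        except Exception as e: r=str(e)[:60]
        print(c,q,[({k:(np.round(v,3).tolist() if not isinstance(v,str) else v) for k,v in d.items()}) for d in r[:2]] if isinstance(r,list) else r)
cv2.imwrite("pics/a.png",ims[0]);cv2.imwrite("pics/b.png",ims[1])
s=sense();print(s)
E
```

```text
pics
scene gauge [{'at': [0.52, 0.189, 0.005], 'confidence': 0.75}, {'at': [0.479, -0.243, -0.001], 'confidence': 0.69}]
scene grip [{'at': [0.481, -0.248, 0.138], 'confidence': 0.63}, {'at': [0.518, 0.186, 0.109], 'confidence': 0.27}]
scene pointer it knows: band_mid, connector, crown, flask, fuse_tray, gaug
scene band it knows: band_mid, connector, crown, flask, fuse_tray, gaug
scene pointer_tip []
scene band_mid []
scene saddle [{'at': [0.523, 0.188, 0.003], 'confidence': 0.84}]
scene crown [{'at': [0.519, 0.188, 0.108], 'confidence': 0.71}]
scene flask [{'at': [0.443, 0.461, -0.003], 'confidence': 0.62}]
scene pliers [{'at': [0.739, -0.051, -0.0], 'confidence': 0.92}]
scene connector [{'at': [0.445, 0.013, -0.002], 'confidence': 0.8}]
scene relay [{'at': [0.716, 0.129, 0.001], 'confidence': 0.65}]
scene screwdriver [{'at': [0.737, -0.261, 0.002], 'confidence': 0.63}, {'at': [0.479, -0.249, 0.139], 'confidence': 0.46}]
scene fuse_tray [{'at': [0.452, -0.418, 0.004], 'confidence': 0.76}, {'at': [0.479, -0.245, -0.002], 'confidence': 0.61}]
side gauge [{'at': [0.479, -0.25, -0.002],
[... 855 characters left out ...]
'qpos': array([ 1.18608354,  0.46867039, -0.04859692,  1.53246296,  0.02411948,
        1.14101852, -0.0822878 ]), 'qvel': array([ 0.00079535,  0.00095457, -0.0003444 ,  0.00027814, -0.00182117,
        0.00024377,  0.0005231 ]), 'joint_torque': array([ 3.33547796e-04, -5.07834971e+01, -8.00711545e-02, -2.36450958e+01,
       -6.11841143e-02,  3.12111166e-02, -1.83594989e-05]), 'eef_pos': array([ 0.23518531, -0.63273535,  0.22254107]), 'orientation': array([1.06947907e-05, 9.84213989e-01, 1.76982552e-01, 1.23975617e-05]), 'ft_force': array([-1.24802141,  0.0793242 , -0.38450791]), 'wrist_torque': array([-0.02134792,  0.01918003,  0.01677351]), 'grip_force': 0.0, 'width': 0.08675702065004581}
```

View pics/a.png

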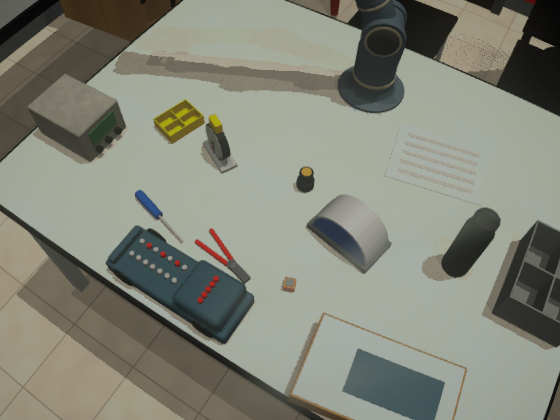

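View pics/b.png

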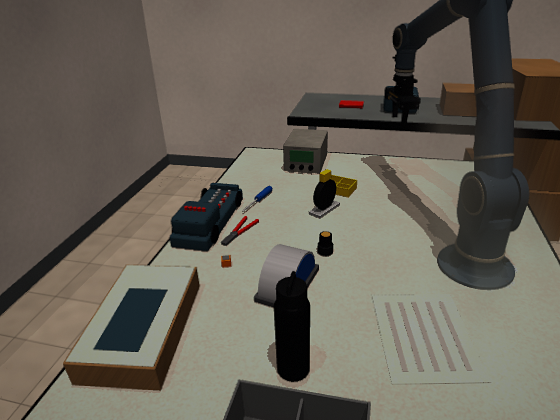

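Run:
```python
from workcell import *
for c in ("scene","side","wrist"):
    k=get_calibration(c); print(c,k["mtx"].round(1).tolist() if hasattr(k["mtx"],'round') else k["mtx"],k["dist_coeffs"]);print(k["world_from_camera"])
```

```text
scene [[504.6, 0.0, 277.6], [0.0, 504.6, 203.0], [0.0, 0.0, 1.0]] [-0.15138753  0.          0.          0.          0.        ]
[[-0.52686698  0.71579617 -0.45830888  1.15166184]
 [ 0.84984934  0.45186279 -0.27124918  0.34655912]
 [ 0.01293361 -0.53240573 -0.84639049  1.14839904]
 [ 0.          0.          0.          1.        ]]
side [[421.3, 0.0, 286.6], [0.0, 421.3, 209.4], [0.0, 0.0, 1.0]] [-0.05120282  0.          0.          0.          0.        ]
[[-0.97575695 -0.08882871  0.20001956  0.30653503]
 [-0.21767853  0.48861716 -0.84490788  1.06788751]
 [-0.02268091 -0.86796471 -0.49610769  0.75648297]
 [ 0.          0.          0.          1.        ]]
wrist [[305.8, 0.0, 276.8], [0.0, 305.8, 206.3], [0.0, 0.0, 1.0]] [-0.01913767  0.          0.          0.          0.        ]
[[ 3.48201105e-01 -8.97661810e-01 -2.70109730e-01  3.09571918e-01]
 [-9.37419802e-01 -3.33532535e-01 -1.00000810e-01 -6.04984643e-01]
 [-3.23474839e-04  2.88026602e-01 -9.57622353e-01  3.84648520e-01]
 [ 0.00000000e+00  0.00000000e+00  0.00000000e+00  1.00000000e+00]]
```

The scene view shows the gauge at about (218,145), nearly edge-on, and the saddle at (350,228). The connector is at (306,180) and the flask at (470,245). The side view agrees, and the network positions match both pictures. Next I look at the saddle and gauge from close by to get their yaws.

```bash
cat > h.py <<'E'
from workcell import *
import numpy as np, cv2
from scipy.spatial.transform import Rotation as R
def quat(yaw,a=0.):  # tool down, tool x = gauge x at yaw; then turned by a about gauge x
    r=R.from_euler('z',yaw)*R.from_euler('x',a)*R.from_euler('x',np.pi)
    q=r.as_quat(); return np.array([q[3],q[0],q[1],q[2]])
def pix2plane(uv,cal,z):
    p=cv2.undistortPoints(np.array(uv,float).reshape(-1,1,2),cal["mtx"],cal["dist_coeffs"]).reshape(-1,2)
    T=np.array(cal["world_from_camera"]); d=np.c_[p,np.ones(len(p))]@T[:3,:3].T
    return T[:3,3]+d*((z-T[2,3])/d[:,2])[:,None]
def w2pix(P,cal):
    T=np.linalg.inv(np.array(cal["world_from_camera"]))
    return cv2.projectPoints(np.array(P,float).reshape(-1,1,3),cv2.Rodrigues(T[:3,:3])[0],T[:3,3],np.array(cal["mtx"]),np.array(cal["dist_coeffs"]))[0].reshape(-1,2)
E
python3 - <<'E'
from h import *
import pickle
out={}
for n,p,qs in (("sad",[0.50,0.187,0.33],("saddle","crown")),("gau",[0.46,-0.249,0.33],("gauge","grip"))):
    movep(p,quat(0)); wait(0.2)
    c=get_calibration("wrist"); im=snapshot("wrist"); cv2.imwrite(f"pics/{n}.png",im); out[n]=c
    for q in qs: print(q,[(np.round(d["at"],4),d["confidence"]) for d in place_of(q,"wrist")[:2]])
    print(sense()["clock"])
pickle.dump(out,open("cal.pkl","wb"))
E
```

```text
saddle []
crown [(array([0.5178, 0.1879, 0.1101]), 0.57)]
4.6917
gauge [(array([ 0.481 , -0.2497, -0.0033]), 0.94)]
grip [(array([ 0.4744, -0.2498,  0.1345]), 0.71)]
6.65
```

View pics/sad.png

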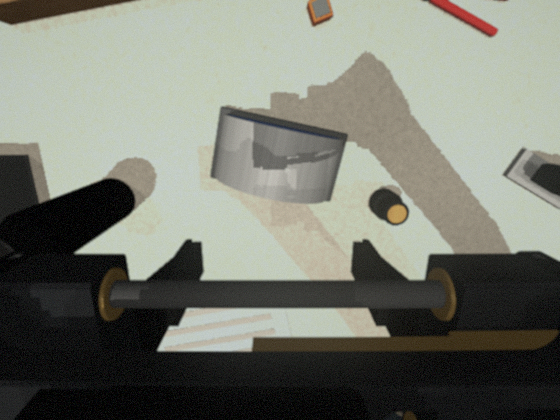

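View pics/gau.png

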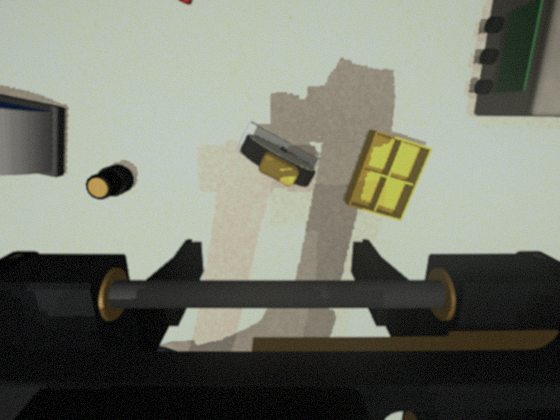

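In the saddle view the foot's corners are at about (222,107), (347,133), (331,200) and (211,178). In the gauge view the front edge of the base runs from (252,123) to (319,157), and the yellow grip is at (279,169). Both are yawed negative, so I refine with zoomed crops.

Run:
```python
from h import *
import pickle
out=pickle.load(open("cal.pkl","rb"))
P=pix2plane([(222,107),(347,133),(331,200),(211,178)],out["sad"],0.02); print(P.round(4))
G=pix2plane([(252,123),(319,157)],out["gau"],0.012); print(G.round(4))
def yaw(a,b): d=a-b; return np.arctan2(-d[0],d[1])
print(yaw(P[0],P[1]),yaw(P[3],P[2]),yaw(G[0],G[1]))
# overlay models
def boxp(o,yaw,x,y,z): 
    r=R.from_euler('z',yaw); return np.array([r.apply([a,b,z])+o for a,b in ((-x,-y),(x,-y),(x,y),(-x,y))])
S=cv2.imread("pics/sad.png"); g=cv2.imread("pics/gau.png")
def crop(im,x,y,w,h,polys,cal):
    k=6; c=cv2.resize(im[y:y+h,x:x+w],None,fx=k,fy=k,interpolation=cv2.INTER_CUBIC)
    for p,col in polys:
        q=((w2pix(p,cal)-[x,y]+.5)*k).astype(np.int32); cv2.polylines(c,[q.reshape(-1,1,2)],True,col,1)
    return c
so=np.array([.518,.1875,0]); go=np.array([.4795,-.2495,0])
sy=yaw(P[0],P[1]); gy=yaw(G[0],G[1])
cs=[]
arc=lambda x:[R.from_euler('z',sy).apply([x,.09*np.sin(t),.02+.09*np.cos(t)])+so for t in np.linspace(-1.57,1.57,30)]
a=crop(S,200,95,160,115,[(boxp(so,sy,.055,.098,.02),(0,255,0)),(np.array(arc(.045)),(0,0,255)),(np.array(arc(-.045)),(255,0,255))],out["sad"])
b=crop(g,230,110,100,90,[(boxp(go,gy,.025,.062,.012),(0,255,0)),(boxp(go,gy,.011,.022,.152),(0,0,255))],out["gau"])
a=cv2.resize(a,None,fx=.6,fy=.6)[:,:576]
cv2.imwrite("pics/ca.png",a[:, :]);cv2.imwrite("pics/cb.png",b)
```

```text
[[0.5901 0.2676 0.02  ]
 [0.5526 0.0813 0.02  ]
 [0.4479 0.1002 0.02  ]
 [0.4839 0.2904 0.02  ]]
[[ 0.5273 -0.2097  0.012 ]
 [ 0.4761 -0.3135  0.012 ]]
-0.1985509076809548 -0.18709742114558905 -0.4585622614763279
```

View pics/ca.png

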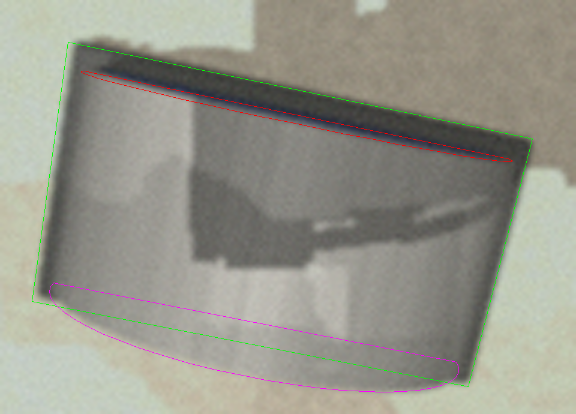

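View pics/cb.png

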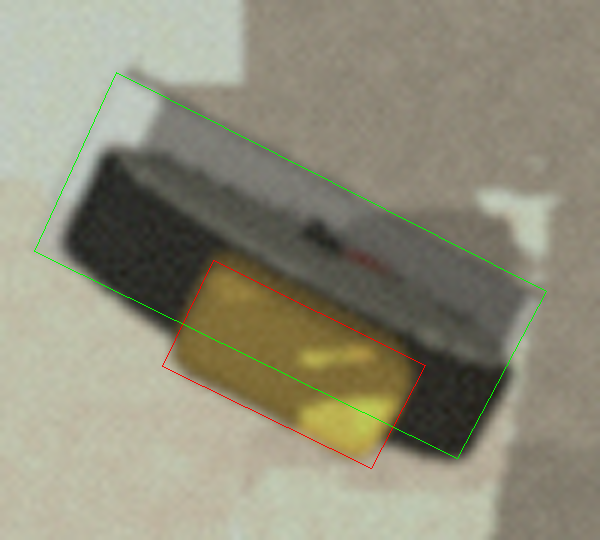

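The model overlays fit: saddle at (0.518, 0.1875) with yaw −0.20, gauge at about (0.481, −0.250) with yaw about −0.48, and the red band visible on the −y side. Now I grasp across the 44 mm side with the camera in front of the dial, then lift.

Run:
```python
from h import *
gy=-0.48; g=np.array([.4805,-.2500,0]); h=0.121
q=quat(gy)
movep(g+[0,0,.24],q); move_gripper(.087)
movel(g+[0,0,h],max_speed=.12)
f0=sense()["ft_force"]
move_gripper(.03,25); wait(.1)
s=sense(); print(s["width"],s["grip_force"],s["ft_force"],f0,s["eef_pos"],s["clock"])
movel(g+[0,0,h+.2],max_speed=.15); wait(.1)
s=sense(); print(s["width"],s["ft_force"],s["clock"])
cv2.imwrite("pics/held.png",snapshot("wrist"))
c=np.array([.518,.1875,.11])
qs=quat(-.199)
movep(c+[0,0,h+.08],qs); wait(.2)
s=sense(); print(s["eef_pos"],s["orientation"],qs,s["ft_force"],s["clock"])
for q in ("gauge","grip"): print(q,[(np.round(d["at"],4),d["confidence"]) for d in place_of(q,"wrist")[:2]])
```

```text
0.04420653883878389 24.98974520713091 [-1.23490465 -0.4764306   0.24015818] [-0.21029581 -0.28404635  0.14573273] [ 0.48046856 -0.25012504  0.12099285] 9.4917
0.04374539373724284 [ 0.06097996 -1.10867718 -6.96829586] 11.075
[0.51851887 0.18632974 0.31087383] [ 2.51011158e-04  9.94939724e-01 -1.00473292e-01 -2.56242067e-05] [ 6.09294822e-17  9.95053958e-01 -9.93359021e-02 -6.08256973e-18] [-0.50788594  0.89926837 -7.19982761] 12.9417
gauge [(array([ 0.4806, -0.2501,  0.1976]), 0.64)]
grip [(array([ 0.4754, -0.2511,  0.3349]), 0.82)]
```

View pics/held.png

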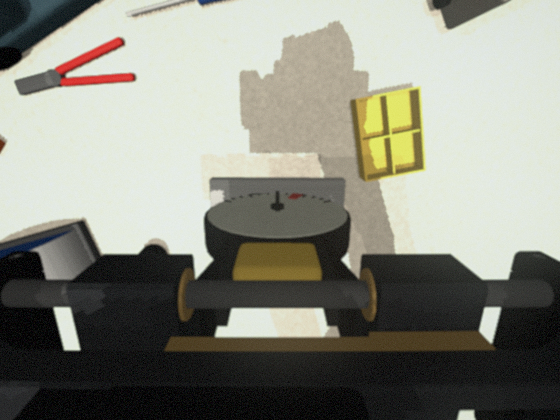

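The held gauge hangs square in the fingers. The pointer tip is near (277,195) and the red band near (297,196). Next I set it down gently on the crown and let go.

Run:
```python
from h import *
h=.121; c=np.array([.518,.1875,.11]); qs=quat(-.199)
movel(c+[0,0,h+.012],qs,max_speed=.08); wait(.3)
s=sense(); print(s["eef_pos"],s["ft_force"],s["clock"])
hit=movel(c+[0,0,h-.006],qs,max_speed=.015,contact_N=2.5)
s=sense(); print(hit,s["eef_pos"],s["ft_force"],s["clock"])
wait(.2); s=sense(); print(s["eef_pos"],s["ft_force"],s["wrist_torque"])
cal=get_calibration("wrist"); cv2.imwrite("pics/on.png",snapshot("wrist"))
import pickle; pickle.dump(cal,open("cal_on.pkl","wb"))
```

```text
[0.51814198 0.18752707 0.24324545] [ 0.02740182 -0.35338956 -8.51967864] 14.3417
True [0.51797476 0.18748889 0.2309443 ] [ 0.027271   -0.36231889  7.21197022] 15.1417
[0.51797283 0.18743704 0.2309011 ] [0.28160528 0.59170444 7.0788555 ] [ 0.02233143  0.00717655 -0.00129097]
```

Run:
```python
from h import *
qs=quat(-.199)
p=sense()["eef_pos"].copy(); t=np.array([.518,.1875,p[2]])
for i in range(4):
    if sense()["ft_force"][2]<-1: break
    t=t+[0,0,.0002]; movel(t,qs,max_speed=.01); wait(.05); s=sense(); print(s["eef_pos"][2],s["ft_force"][2])
move_gripper(.05); move_gripper(.087)
s=sense(); print(s["clock"],s["width"])
movel(np.array([.518,.1875,.231+.075]),qs,max_speed=.12)
# back off along -x a little so the camera sees the dial
for i in range(3):
    wait(.5); c=get_calibration("wrist"); im=snapshot("wrist"); cv2.imwrite(f"pics/bal{i}.png",im)
    print(sense()["clock"],[(q,[(np.round(d["at"],4),d["confidence"]) for d in place_of(q,"wrist")[:1]]) for q in ("gauge","grip","pointer_tip","band_mid")])
import pickle; pickle.dump(c,open("cal_bal.pkl","wb"))
```

```text
0.23100238080586677 -0.9652760049239216
0.2309876796436053 -4.461033816104817
17.5917 0.08679650639749469
18.9167 [('gauge', [(array([0.5157, 0.187 , 0.1076]), 0.88)]), ('grip', [(array([0.5144, 0.1884, 0.2448]), 0.66)]), ('pointer_tip', [(array([0.53  , 0.1836, 0.1286]), 0.61)]), ('band_mid', [(array([0.526 , 0.1678, 0.1357]), 0.45)])]
19.6667 [('gauge', [(array([0.5184, 0.1887, 0.1074]), 0.94)]), ('grip', [(array([0.5139, 0.1835, 0.2434]), 0.91)]), ('pointer_tip', [(array([0.5323, 0.1843, 0.1286]), 0.54)]), ('band_mid', [(array([0.5267, 0.1668, 0.1335]), 0.58)])]
20.4167 [('gauge', [(array([0.5196, 0.1901, 0.1077]), 0.89)]), ('grip', [(array([0.5122, 0.1901, 0.2449]), 0.78)]), ('pointer_tip', [(array([0.5307, 0.1861, 0.1291]), 0.41)]), ('band_mid', [(array([0.5252, 0.1683, 0.1349]), 0.55)])]
```

View pics/bal2.png

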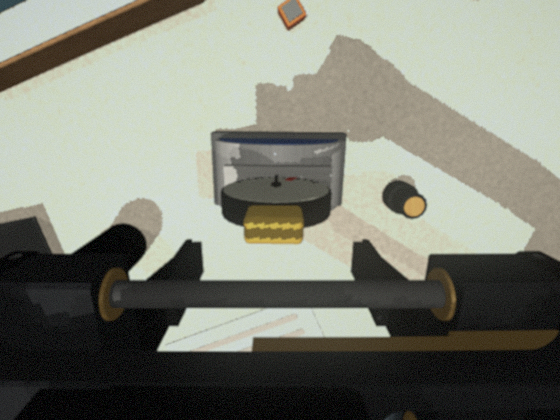

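The gauge stands on the crown, about level and clear of the fingers, with the grip at (274,225), the pointer at (276,180) and the band at (290,179). Next I check that it is at rest and measure the band angle geometrically.

```bash
cat >> h.py <<'E'
def dialpts(uv,cal,O,yaw,a,xf=.012):
    # pixels -> (y,z) rel. dial centre in gauge frame; O base origin world
    r=R.from_euler('z',yaw)*R.from_euler('x',a); T=np.array(cal["world_from_camera"])
    p=cv2.undistortPoints(np.array(uv,float).reshape(-1,1,2),np.array(cal["mtx"]),np.array(cal["dist_coeffs"])).reshape(-1,2)
    d=r.inv().apply(np.c_[p,np.ones(len(p))]@T[:3,:3].T); c=r.inv().apply(T[:3,3]-O)
    k=(xf-c[0])/d[:,0]; P=c+d*k[:,None]; return P[:,1:]-[0,.066]
def rectify(im,cal,O,yaw,a,xf=.012,s=4000,half=.055):
    # fronto-parallel picture of the dial: column = -? y right, z up
    n=int(2*half*s); g=np.linspace(-half,half,n)
    Y,Z=np.meshgrid(g,-g); r=R.from_euler('z',yaw)*R.from_euler('x',a)
    P=r.apply(np.c_[np.full(Y.size,xf),Y.ravel(),Z.ravel()+.066])+O
    m=w2pix(P,cal).astype(np.float32).reshape(n,n,2)
    return cv2.remap(im,m[...,0],m[...,1],cv2.INTER_CUBIC)
def redblob(im,box):
    x,y,w,h=box; c=im[y:y+h,x:x+w].astype(int); m=(c[...,2]-np.maximum(c[...,0],c[...,1])).clip(0)
    m=np.where(m>35,m,0); ys,xs=np.nonzero(m)
    return (np.average(xs,weights=m[ys,xs])+x,np.average(ys,weights=m[ys,xs])+y,len(xs))
E
python3 - <<'E'
from h import *
import pickle
con=pickle.load(open("cal_on.pkl","rb")); cb=pickle.load(open("cal_bal.pkl","rb"))
on=cv2.imread("pics/on.png"); b=[cv2.imread(f"pics/bal{i}.png") for i in range(3)]
O=np.array([.518,.1875,.11])
out=[]
for n,im,c,box in (("on",on,con,(200,170,150,45)),("b0",b[0],cb,(215,170,120,20)),("b1",b[1],cb,(215,170,120,20)),("b2",b[2],cb,(215,170,120,20))):
    u=redblob(im,box); 
    yz=dialpts([u[:2]],c,O,-.199,0)[0]; print(n,u,yz*1e3,"angle",np.arctan2(-yz[0],-yz[1]),"r-based",np.arcsin(-yz[0]/.045))
    out.append(rectify(im,c,O,-.199,0))
cv2.imwrite("pics/rect.png",cv2.resize(np.hstack([out[0],out[3]]),(800,400)))
for i in (0,1): 
    A=b[i][165:250,215:335].astype(np.float32); B=b[2][165:250,215:335].astype(np.float32)
    print(cv2.phaseCorrelate(cv2.cvtColor(A,6),cv2.cvtColor(B,6)))
E
```

```text
on (np.float64(294.4367766823832), np.float64(195.90527218174026), 45) [-14.96854369 -37.53575906] angle 0.37945498524410876 r-based 0.33909557428088205
b0 (np.float64(289.82027027027027), np.float64(178.73513513513512), 17) [-13.85472829 -35.77385741] angle 0.3694985577056693 r-based 0.3129669870572447
b1 (np.float64(290.1352657004831), np.float64(178.57487922705315), 14) [-14.23348588 -36.64078904] angle 0.37051880572903817 r-based 0.3218263658288784
b2 (np.float64(289.7647058823529), np.float64(178.69771241830065), 14) [-13.80216071 -35.97580181] angle 0.3663336571209163 r-based 0.3117394203634794
((0.049228224142716215, 0.08030225517753564), 1.0207941465024595)
((-0.006550397540017627, 0.029855842744183292), 1.0568580761662236)
```

View pics/rect.png

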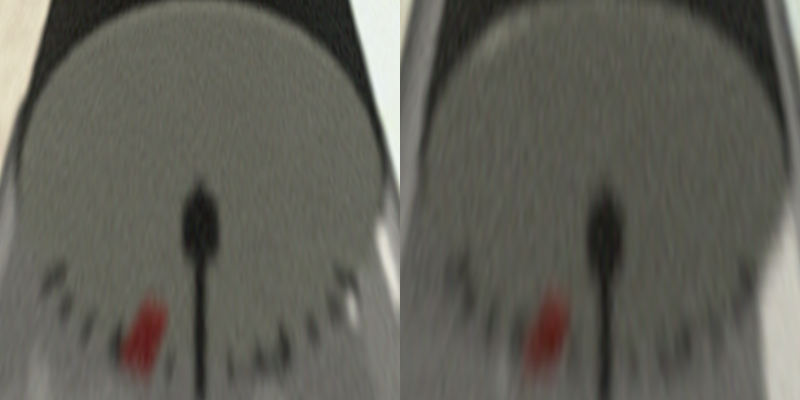

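The picture is steady between frames, with movement under 0.1 px, and the pointer is plumb at the dial's centre line, so the gauge balances level and at rest. The band is at about 0.35 rad. Now I regrasp and rock along the rolling path, adjusting the press from the force readings.

```bash
cat >> h.py <<'E'
SY=-.199; C=np.array([.518,.1875]); H=.121; RD=.09
def pose(a,d=0.):
    r=R.from_euler('z',SY); n=np.array([0,-np.sin(a),np.cos(a)]); t=np.array([0,np.cos(a),np.sin(a)])
    O=np.array([0,0,.02])+RD*n+RD*a*t+d*n
    return r.apply(O+H*n)+[C[0],C[1],0], quat(SY,a), r.apply(O)+[C[0],C[1],0], r.apply(n)
def force(n,k=4):
    f=[]
    for _ in range(k): wait(.02); f.append(sense()["ft_force"])
    return (np.mean(f,0)-[0,0,-7.2])
def goto(a0,a1,d,Nt=8.,step=.035):
    m=max(1,int(np.ceil(abs(a1-a0)/step-1e-6)))
    for a in np.linspace(a0,a1,m+1)[1:]:
        p,q,O,n=pose(a,d); movel(p,q,max_speed=.02)
        for i in range(4):
            f=force(n); N=f@n; 
            if 4<N<14: break
            d=d+np.clip((N-Nt)*2e-5,-3e-4,3e-4); p,q,O,n=pose(a,d); movel(p,q,max_speed=.01)
        print(round(a,3),"d mm",round(d*1e3,2),"N",round(N,1),"f",f.round(1),"t",round(sense()["clock"],1))
        if N>30 or N<-5: print("stop"); break
    return a,d
E
python3 - <<'E'
from h import *
p,q,O,n=pose(0); movel(p+[0,0,.0002],q,max_speed=.1); wait(.1)
print("before",sense()["ft_force"])
move_gripper(.05); move_gripper(.03,5); s=sense(); print(s["width"],s["ft_force"])
move_gripper(.03,35); wait(.1); s=sense(); print(s["width"],s["grip_force"],s["ft_force"],s["eef_pos"],s["clock"])
a,d=goto(0,.07,0.)
np.save("st.npy",[a,d])
E
```

```text
before [0.37640755 0.22714361 0.3218407 ]
0.04374250782635425 [0.08262399 0.88975145 0.03977517]
0.04379210043305361 34.994484996423125 [ 0.14769035  0.52072956 -0.40975883] [0.51800982 0.18753906 0.23120971] 23.1417
0.035 d mm 0.0 N 9.3 f [ 0.1 -0.2  9.3] t 23.6
0.07 d mm 0.0 N 11.9 f [-0.9 -0.2 11.9] t 24.0
```

Run:
```python
from h import *
import pickle
a,d=np.load("st.npy")
a,d=goto(a,.35,d); np.save("st.npy",[a,d])
wait(1.2); c=get_calibration("wrist"); im=snapshot("wrist"); cv2.imwrite("pics/t1.png",im); pickle.dump(c,open("cal_t1.pkl","wb"))
p,q,O,n=pose(a,d); s=sense(); print(s["eef_pos"]-p,R.from_quat(np.roll(s["orientation"],-1)).inv().__mul__(R.from_quat(np.roll(q,-1))).as_rotvec(),s["clock"],s["ft_force"],s["wrist_torque"])
A=rectify(im,c,O,SY,a,.012); B=rectify(im,c,O,SY,a,.0155)
cv2.imwrite("pics/r1.png",cv2.resize(np.hstack([A,B]),(800,400)))
cv2.imwrite("pics/scene1.png",snapshot("scene"))
```

```text
0.105 d mm 0.0 N 12.7 f [-1.5 -0.5 12.7] t 24.4
0.14 d mm 0.0 N 13.3 f [-1.5 -0.8 13.3] t 24.9
0.175 d mm 0.0 N 13.9 f [-2.2 -0.6 14. ] t 25.3
0.21 d mm 0.12 N 13.3 f [-1.6 -1.5 13.2] t 26.0
0.245 d mm 0.25 N 13.8 f [-1.5 -0.8 14. ] t 26.8
0.28 d mm 0.25 N 13.7 f [-1.7 -0.7 14. ] t 27.2
0.315 d mm 0.37 N 13.6 f [-1.6 -0.9 13.9] t 28.0
0.35 d mm 0.49 N 12.8 f [-1.7 -0.9 13.2] t 28.7
[6.06196116e-05 6.29878898e-05 2.42795893e-04] [-1.31496299e-03 -1.62973441e-04 -4.23270500e-05] 29.9667 [-1.56229063 -2.17243375  6.47443053] [-0.30880087  0.41125188  0.16476817]
```

View pics/r1.png

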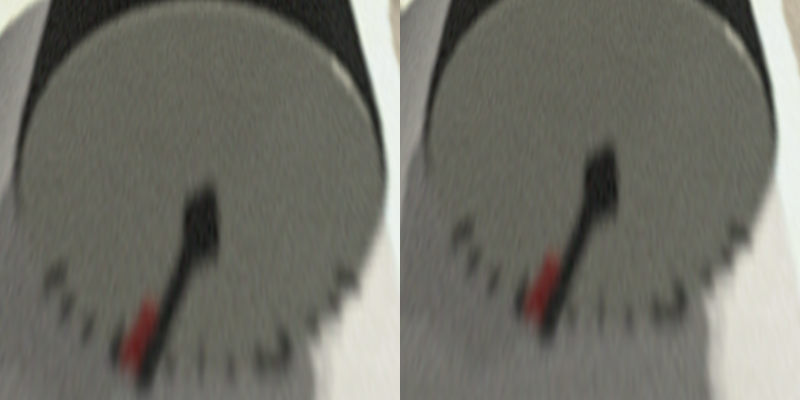

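Rocked to 0.35 rad: the pointer line runs (200,222)→(145,378) in the rectified dial, slightly on the inner side of the red band, whose centre is at about (144,335). I'll fit the dial scale from the ticks, to remove parallax and scale error, and get the band angle from that.

```bash
cat > fit.py <<'E'
from h import *
import pickle
from scipy.optimize import minimize, differential_evolution
from scipy.ndimage import map_coordinates, gaussian_filter
def ana(imf,calf,O,a):
    im=cv2.imread(imf) if isinstance(imf,str) else imf
    cal=pickle.load(open(calf,"rb")) if isinstance(calf,str) else calf
    A=rectify(im,cal,O,SY,a,.012,s=3636).astype(float); n=A.shape[0]
    g=A.max(2); red=(A[...,2]-np.maximum(A[...,0],A[...,1])); red=np.where(red>20,red,0)
    red[:int(.6*n)]=0; red[:, :int(.15*n)]=0; red[:,int(.55*n):]=0
    bg=gaussian_filter(g,12); dk=(bg-g).clip(-10,40)
    K=np.array([k for k in (-6,-5,-4,1,2,3,4,5,6)])
    def cost(p):
        cx,cy,r,v,dk_=p; t=dk_*K
        return -np.minimum(map_coordinates(gaussian_filter(dk,1.5),[cy+v*r*np.cos(t),cx+r*np.sin(t)],order=1),15).sum()
    res=differential_evolution(cost,[(196,204),(175,215),(155,178),(.93,1.12),(.17,.18)],seed=1,popsize=30,tol=1e-6)
    cx,cy,r,v,st=res.x
    ys,xs=np.nonzero(red); w=red[ys,xs]; bx,by=np.average(xs,weights=w),np.average(ys,weights=w)
    C2=np.cov(np.c_[xs,ys].T,aweights=w); ev=np.linalg.eigh(C2)[1][:,1]
    # pointer: darkest column offset per row, fitted line
    rows=np.arange(245,320,3); px=[]
    for y in rows:
        x0=cx-(y-222)*np.tan(a)*.95; seg=np.arange(int(x0-14),int(x0+15)); q=(g[y].max()*0+np.median(g[y,int(x0-40):int(x0+40)])-A[y,seg].max(1)).clip(0)**2
        px.append((q*seg).sum()/q.sum())
    m,b=np.polyfit(rows,px,1)
    print("fit",res.x.round(3),res.fun.round(1),"band px",round(bx,1),round(by,1),"band r/rt",np.hypot(bx-cx,(by-cy)/v)/r)
    print(" band angle",np.arctan2(cx-bx,(by-cy)/v)," by lateral&45/tick",np.arcsin((cx-bx)/163.6)," axis slope",np.arctan(-ev[0]/ev[1]*v))
    print(" pointer slope angle",np.arctan(-m*v),"raw",np.arctan(-m),"hub y at cx",(cx-b)/m if abs(m)>.05 else None)
    return res.x
if __name__=="__main__":
    ana("pics/on.png","cal_on.pkl",pose(0)[2],0)
    a,d=np.load("st.npy"); ana("pics/t1.png","cal_t1.pkl",pose(a,d)[2],a)
    # scene view: pointer and band rectified
    im=cv2.imread("pics/scene1.png"); O=pose(a,d)[2]; c=get_calibration("scene")
    u=w2pix(O+R.from_euler('z',SY).apply([.012,.066*-np.sin(a),.066*np.cos(a)]),c)[0]; print("scene dial px",u)
    x,y=int(u[0])-30,int(u[1])-25; b=redblob(im,(x,y,60,50)); yz=dialpts([b[:2]],c,O,SY,a)[0]; print(b,yz*1e3,np.arctan2(-yz[0],-yz[1]))
E
python3 fit.py
```

```text
fit [1.98468e+02 1.93144e+02 1.76664e+02 1.03600e+00 1.74000e-01] -135.0 band px 144.4 336.5 band r/rt 0.8406746367018645
 band angle 0.37279308679175743  by lateral&45/tick 0.33698090843580075  axis slope 0.3307464695188897
 pointer slope angle -0.002393885662871174 raw -0.0023103222328637527 hub y at cx None
fit [2.00328e+02 1.88468e+02 1.72994e+02 1.02600e+00 1.77000e-01] -135.0 band px 138.7 334.9 band r/rt 0.8985655947972131
 band angle 0.4073753672307315  by lateral&45/tick 0.3859672304909774  axis slope 0.3725642550510636
 pointer slope angle 0.40091810906576014 raw 0.3917291462998452 hub y at cx 228.53949403085775
scene dial px [347.1943523  196.30362663]
(np.float64(346.0), np.float64(206.51351351351352), 2) [-11.08062529 -39.70257131] 0.27216547120099904
```

```bash
sed -i 's/np.minimum(map_coordinates(\(.*\)),15).sum()/np.sqrt(map_coordinates(\1).clip(0)).sum()/' fit.py; python3 fit.py
python3 - <<'E'
from h import *
a,d=np.load("st.npy"); O=pose(a,d)[2]; r=R.from_euler('z',SY)*R.from_euler('x',a)
res={"pointer_tip":[],"band_mid":[]}
for i in range(14):
    snapshot("wrist")
    for k in res:
        o=place_of(k,"wrist")
        if o and o[0]["confidence"]>.3: res[k].append(r.inv().apply(np.array(o[0]["at"])-O)-[0,0,.066])
for k,v in res.items():
    v=np.array(v); m=np.median(v,0); print(k,len(v),(m*1e3).round(1),(v.std(0)*1e3).round(1),"ang",np.arctan2(-m[1],-m[2]),np.arctan2(-v.mean(0)[1],-v.mean(0)[2]))
s=sense(); print(s["clock"],s["ft_force"])
E
```

```text
fit [1.99022e+02 1.82841e+02 1.78000e+02 1.05500e+00 1.70000e-01] -43.0 band px 144.4 336.5 band r/rt 0.8734119831988832
 band angle 0.3591724844816516  by lateral&45/tick 0.3405719169487416  axis slope 0.33645932328362177
 pointer slope angle 0.004317611732834766 raw 0.0040906634082237886 hub y at cx None
fit [1.99628e+02 1.80928e+02 1.77524e+02 1.05900e+00 1.70000e-01] -45.5 band px 138.7 334.9 band r/rt 0.888049628325322
 band angle 0.3965297513271259  by lateral&45/tick 0.38135001909912125  axis slope 0.3833716498463839
 pointer slope angle 0.4074352773747719 raw 0.38699273676397594 hub y at cx 229.30789912480398
scene dial px [347.1943523  196.30362663]
(np.float64(346.0), np.float64(206.51351351351352), 2) [-11.08062529 -39.70257131] 0.27216547120099904
pointer_tip 12 [ 12.8 -15.  -43.9] [1.5 1.3 1.6] ang 0.3290475480507703 0.32387770868328614
band_mid 14 [ 12.9 -16.9 -41.2] [14.3 51.5 18.8] ang 0.38855663779804334 0.5606739395786724
32.1167 [-1.71742643 -0.1124639   6.13711788]
```

Run:
```python
from h import *
from scipy.ndimage import map_coordinates
a,d=np.load("st.npy"); O=pose(a,d)[2]; c=get_calibration("scene")
A=np.mean([snapshot("scene").astype(float) for _ in range(14)],0); np.save("scav.npy",A)
red=A[...,2]-np.maximum(A[...,0],A[...,1]); g=A.mean(2)
print(red[198:216,334:362].round().astype(int)); print(g[192:216,334:362].round().astype(int))
r=R.from_euler('z',SY)*R.from_euler('x',a)
for nm,th,rad in (("0",0,0),("b.30",.3,.045),("b.35",.35,.045),("b.40",.4,.045),("rimL",1.57,.05),("rimR",-1.57,.05),("rimT",3.14,.05),("rimB",0,.05)):
    print(nm,w2pix(r.apply([.012,-rad*np.sin(th),.066-rad*np.cos(th)])+O,c)[0].round(1))
print(sense()["clock"])
```

```text
[[ 7  0  0 -1 -1  0 -1  0  0 -1  0 -1  0  0 -1 -1 -1 -1 -1 -1 -1 -1 -1 -1
  -1 -1 -1 -1]
 [ 2  0 -1 -1 -1 -1 -1 -1 -1  0 -1  0  0  0 -1 -1 -1 -1 -1 -1 -1 -1 -1 -1
  -1 -1 -1 -1]
 [ 1  0  0 -1 -1 -1 -1 -1 -1  0 -1  0  0 -1 -1 -1 -1 -1 -1 -1 -1 -1 -1 -1
  -1 -1 -1 -1]
 [ 0  0  0  0  0 -1 -1 -1 -1 -1 -1 -1 -1 -1 -1 -1 -1 -1 -2 -1 -1 -1 -1 -1
  -1 -1 -1 -1]
 [ 0  0  0  1  0  0 -1 -1 -1 -1 -1 -1 -1 -1 -1 -1 -1 -1 -1 -1 -1 -1 -1 -1
  -1 -1 -1 -1]
 [ 0  1  1  0  0  0 -1  0 -1  1 13 -1 -1 -1 -1 -1 -1 -1 -1 -1 -1 -1 -1 -1
  -1 -1 -1 -1]
 [ 1  1  1  1  0  0  0 -1 -1  2 32  2 10 -1 -1 -1 -1 -1 -1 -1 -1  0 -1 -1
  -1 -1 -1 -1]
 [ 1  0  1  1  0  0  0  0  0  8 27  5 24 -1 -1 -1 -1 -1 -1 -1 -1 -1 -1 -1
  -1 -1 -1 -1]
 [ 1  0  0  0  0  0  0  0  3 26 13  8 35 -1 -1 -1 -1 -1 -1 -1 -1 -1 -1 -1
  -1 -1 -1 -1]
 [ 0  0  0  0  1  1  0  1  2 22  4 12 37 -1 -1 -1 -1 -1 -1 -1 -1 -1 -1 -1
  -1 -1 -1 -1]
 [ 0  1  1  0  0  0  1  0  1  0  2 19 31 -1 -1 -1 -1 -1 -1 -1 -1 -1 -1 -1
  -1 -1 -1 -1]
 [ 1  1  1  1  1  0  1  1  1  1  1 11 17 -1 -1 -1 -1 -1 -1 -1 -1 -1 -1 -1
  -1 -1 -1 -1]
 [ 0  0  0  1  1  1  0  1  1  0 
[... 2766 characters left out ...]
0  89  89  88  79  76  71  57  82
   87  82  89  89  87  82  88  88  86  78]
 [ 86  83  77  76  76  81  83  88  90  90  90  90  89  89  88  81  74  74
   73  67  88  79  74  73  78  85  75  77]
 [ 93  92  88  84  78  76  76  81  83  88  90  90  90  90  89  89  89  82
   75  62  72  60  61  68  64  83  61  65]
 [ 95  96  96  93  88  84  77  76  76  81  83  88  90  90  90  90  90  90
   88  80  75  61  52  54  50  64  48  54]
 [106  96  96  95  96  95  89  84  77  76  76  81  83  88  90  90  90  90
   90  90  89  82  72  58  42  40  52  73]]
0 [347.2 196.3]
b.30 [345.5 207.1]
b.35 [344.7 206.6]
b.40 [344. 206.]
rimL [330.9 188.7]
rimR [364.4 204.3]
rimT [343.9 180.4]
rimB [350.2 211.3]
32.8167
```

The averaged scene view shows red on both sides of the pointer, at columns 342–344 and 345–346. That makes 0.35 already close. A small render fit will settle the exact difference.

```bash
cat > ren.py <<'E'
from h import *
from scipy.optimize import least_squares
import pickle
sg=lambda x,w=.0004:1/(1+np.exp(-np.clip(x/w,-40,40)))
def fit(A,cal,O,a,box,sup=4,nopt=False,p0=None,verbose=True,fixp=None):
    x0,y0,w,h=box; A=A[y0:y0+h,x0:x0+w].astype(float)
    red=A[...,2]-np.maximum(A[...,0],A[...,1]); 
    s=(np.arange(w*sup)+.5)/sup-.5+x0; t=(np.arange(h*sup)+.5)/sup-.5+y0
    U,V=np.meshgrid(s,t); uv=np.c_[U.ravel(),V.ravel()]
    r=R.from_euler('z',SY)*R.from_euler('x',a); T=np.array(cal["world_from_camera"])
    p=cv2.undistortPoints(uv.reshape(-1,1,2),np.array(cal["mtx"]),np.array(cal["dist_coeffs"])).reshape(-1,2)
    d=r.inv().apply(np.c_[p,np.ones(len(p))]@T[:3,:3].T); c=r.inv().apply(T[:3,3]-O)
    def plane(xf): P=c+d*((xf-c[0])/d[:,0])[:,None]; return P[:,1],P[:,2]-.066
    def masks(q):
        b,pt,dl,sy,sz,wp,lp,rb=q[:8]; dl*=1e-3;sy*=1e-3;sz*=1e-3;wp*=1e-3;lp*=1e-3;rb*=1e-3
        y,z=plane(.012); y=y-sy;z=z-sz
        ra=-y*np.sin(b)-z*np.cos(b); la=y*np.cos(b)-z*np.sin(b)
        B=sg(.004-abs(la))*sg(rb-abs(ra-.045))
        y,z=plane(.012+dl); y=y-sy;z=z-sz
        ra=-y*np.sin(pt)-z*np.cos(pt); la=y*np.cos(pt)-z*np.sin(pt)
        Pm=sg(wp-abs(la))*sg(ra)*sg(lp-ra)
        f=lambda m:m.reshape(h,sup,w,sup).mean((1,3))
        return f(B*(1-Pm)),f(Pm)
    g=np.median(A.max(2)); dark=g-A.max(2)
    # weight darkness only close to the pointer bar (away from hub & ticks)
    y,z=plane(.014); yy=y.reshape(h,sup,w,sup).mean((1,3)); zz=z.reshape(h,sup,w,sup).mean((1,3))
    rr=np.hypot(yy,zz); th=np.arctan2(-yy,-zz); ctr=0 if fixp is None else fixp
    W=((rr>.015)&(rr<.034)&(abs(th-ctr)<.4)).astype(float)
    Wr=((rr>.03)&(rr<.06)&(abs(th-.35)<.5)).astype(float)
    def res(q):
        B,Pm=masks(q); 
        return np.r_[(Wr*(q[8]*B-red)).ravel(),(W*(q[9]*Pm-dark)).ravel()*.7, (q[2]-2.5)/1.5*10,q[3]/1.5*10,q[4]/2*10,(q[5]-1.2)/.5*10,(q[6]-47)/2*10,(q[7]-4.5)/1.5*10,(q[1]-ctr)/.01*20]
    best=None
    for b0 in (.31,.35,.39):
        o=least_squares(res,[b0,ctr,2.5,0,0,1.2,47,4.5,60,60],x_scale=[.02,.02,1,1,1,.3,1,1,20,20],diff_step=1e-3)
        if best is None or o.cost<best.cost: best=o
    J=best.jac; cov=np.linalg.inv(J.T@J)*2*best.cost/(Wr.sum()+W.sum())
    print("band %.3f±%.3f ptr %.3f"%(best.x[0],cov[0,0]**.5,best.x[1]),best.x[2:].round(2),"cost",round(best.cost))
    return best.x
E
python3 - <<'E'
from ren import *
a,d=np.load("st.npy"); O=pose(a,d)[2]
fit(np.load("scav.npy"),get_calibration("scene"),O,a,(325,186,45,32),fixp=.349)
fit(cv2.imread("pics/on.png"),pickle.load(open("cal_on.pkl","rb")),pose(0)[2],0,(210,170,135,45),fixp=0)
fit(cv2.imread("pics/t1.png"),pickle.load(open("cal_t1.pkl","rb")),O,a,(210,170,135,45),fixp=.349)
cb=pickle.load(open("cal_bal.pkl","rb"));fit(np.mean([cv2.imread(f"pics/bal{i}.png") for i in range(3)],0),cb,pose(0)[2],0,(220,165,115,35),fixp=0)
E
```

```text
band 0.375±0.005 ptr 0.348 [ 2.86  1.23  1.08  2.12 48.24  7.99 60.37 53.38] cost 1083
band 0.360±0.002 ptr -0.000 [ 2.79  0.    2.12  1.56 47.    7.46 57.5  76.08] cost 4250
band 0.368±0.009 ptr 0.347 [ 2.79 -0.16  2.18  2.44 47.    7.73 51.41 70.3 ] cost 4811
band 0.391±0.004 ptr -0.000 [ 2.74  1.44  0.95  1.7  47.    5.65 46.94 55.61] cost 1843
```

The independent fits give 0.360–0.391, averaging about 0.37, and the networks are close to that. I rock on to 0.37, settle, and check.

Run:
```python
from ren import *
a,d=np.load("st.npy")
a,d=goto(a,.37,d); np.save("st.npy",[a,d]); wait(1.3)
p,q,O,n=pose(a,d); f=force(n); s=sense()
print("N",f@n,f,s["eef_pos"]-p,s["width"],s["grip_force"],np.abs(s["qvel"]).max(),s["clock"])
A=np.mean([snapshot("scene").astype(float) for _ in range(10)],0)
fit(A,get_calibration("scene"),O,a,(325,186,45,32),fixp=.37)
c=get_calibration("wrist"); W=np.mean([snapshot("wrist").astype(float) for _ in range(6)],0)
fit(W,c,O,a,(210,170,135,45),fixp=.37); cv2.imwrite("pics/fin.png",W.astype(np.uint8))
# pointer angle free of the tool: network
res={"pointer_tip":[],"band_mid":[]}; r=R.from_euler('z',SY)*R.from_euler('x',a)
for i in range(8):
    snapshot("wrist")
    for k in res:
        o=place_of(k,"wrist")
        if o and o[0]["confidence"]>.3: res[k].append(r.inv().apply(np.array(o[0]["at"])-O)-[0,0,.066])
for k,v in res.items(): m=np.median(v,0); print(k,len(v),(m*1e3).round(1),np.arctan2(-m[1],-m[2]))
print(sense()["clock"])
```

```text
0.37 d mm 0.49 N 13.0 f [-1.9 -0.7 13.6] t 33.2
N 13.084089626885286 [-2.08879861 -0.71044074 13.60351658] [1.24986708e-04 5.23056037e-05 3.01010108e-04] 0.04373798073691645 35.00016388949007 0.0016460359028547167 34.525
band 0.380±0.005 ptr 0.368 [ 2.66  1.61  1.61  2.25 47.34  7.24 70.26 52.39] cost 1268
band 0.388±0.008 ptr 0.369 [ 2.16  0.79  2.42  2.44 46.98  7.11 52.3  71.26] cost 3788
pointer_tip 8 [ 12.8 -15.1 -44.7] 0.32510700350755195
band_mid 7 [ 13.  -18.1 -39.4] 0.43172269977124744
36.525
```

All the checks lean slightly higher, with a mean of about 0.38, so I make one small final step, settle and hand in.

Run:
```python
from ren import *
a,d=np.load("st.npy")
a,d=goto(a,.379,d); wait(1.8)
p,q,O,n=pose(a,d); f=force(n); s=sense()
print("N",f@n,s["width"],s["grip_force"],np.abs(s["qvel"]).max(),s["clock"])
print(job_done())
```

```text
0.379 d mm 0.49 N 13.7 f [-1.9 -1.5 14. ] t 36.8
N 13.507730707814435 0.04396604308959404 35.000292006880045 0.0026323418555963905 38.7083
the job is handed in; nothing more can be done
None
```

The job is handed in at 38.7 s: the gauge balanced level on the crown by itself, then was regrasped and rocked to 0.379 rad, base pressed on the curve (about 13 N) and still held, with the pointer in the red band — its middle measured at about 0.38 (estimates 0.36–0.39, the networks' up to 0.43).

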